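# Weigh the low tin candle hemmed in behind the tall ones

### The arm

A 6-joint arm with a two-finger parallel gripper is mounted at the origin on the work surface. World frame = base frame: x ahead of the robot, y to its left, z up, the work surface at z = 0. Lengths are in m, angles in rad, forces in N, time in s.
With the tool pointing down it reaches from about 0.35 to 0.975 m from the base axis. Payload 17.4 kg.
Tool frame: the origin (TCP) lies between the finger pads; the fingertips stand 22 mm ahead of it and the grasp point (between the pads) lies 3 mm ahead of it; x points along the fingers, z is the direction in which the jaws open and shut, and the axes are right-handed (so a half turn about x gives the same grasp; the last joint's range is limited). The gripper opens to 85 mm and grips with 20 to 120 N. Pads are 22 mm wide; open, the fingers measure 114 mm over their backs; the gripper's body (76 mm by 85 mm) begins 54 mm behind the grasp point. The pads swing forward as they close: fully open they stand 13 mm farther back than shut.
Start: joints at [1.184, 0.116, 1.442, -0, 1.584, -0.038], TCP at [0.231, 0.634, 0.253] pointing down, gripper open.
Joint ranges: [-2.83, 2.83], [-0.83, 2.19], [0.07, 2.5], [-1.14, 4.28], [0.01, 3], [-2.97, 2.97]. Speed limits (rad/s): [1.89, 1.89, 2.22, 3.14, 3.14, 3.14].

### API

Orientations are given as [roll, pitch, yaw] about the fixed x, y, z axes, in that order (R = Rz(yaw) Ry(pitch) Rx(roll)).
In Python, from plant import bot, fingers, monitor, cams gives the robot as it stands. The module is installed in compiled form; this text tells all that it offers. Calls block until the motion is done:
- bot.move_to(position, orientation): joint-space move of the TCP to a pose.
- bot.move_l(position, feed=0.15, frame=None, until_force=None): straight line of the TCP; frame=None keeps the orientation; feed is the mean speed in m/s. With until_force (N) it stops when the force on the tool has changed by that much, and returns True; else False.
- bot.set_joints(angles): joint-space move.
- fingers.gripper_open() and fingers.grasp(strength=None): open the fingers fully, or close them until they stop; strength is the grip in N (None keeps the last).
- bot.pause(seconds).
- bot.solve_ik(position, orientation): joint angles nearest the present ones, or None.
- monitor.get_obs(): the state.
- cams.camera(name): name is "scene" or "top" or "wrist"; returns (picture, depth): 384x512x3 uint8, blue, green, red; 384x512 float32, m along the optical axis (not along the pixel's ray), 0 where there is no reading.
- cams.camera_info(name): a dict with "mtx" (3x3 intrinsics, pixels), "D" ([k1, k2, p1, p2, k3] as OpenCV has them; the pictures are not rectified), "rvec" (rotation vector, rad) and "tvec" (3), from world to camera coordinates, as OpenCV has them; the wrist camera has in their place "T_tool_cam" (4x4, takes a point from camera to tool coordinates, whose origin is the TCP and whose axes are the tool frame's). Camera axes: x right, y down, z forward; pixel columns grow to the right and rows downward; lengths in m; the calibration is good to about 2 mm. A picture is of the moment at which its call begins: read the wrist's pose just before it. camera_info takes no time and is no camera call.
A pose or a line that the arm cannot do raises bot.IKError and nothing moves.
- bot.finish_job(): hands the job in, once; it reports no verdict.
The state is a dict: "clock": time; "qpos": joint angles; "joint_vel": joint speeds; "joint_torque": joint torques, N m; "ee_pos": TCP position; "eef_rot": TCP orientation; "ft_force": force on the tool from outside, world axes, zero at the start; "torque": the same for the moment, N m; "finger_gap": opening from 0.0 (shut) to 1.0 (fully open).
Only numpy, scipy, OpenCV 4.12 (cv2) and the standard library are available. Lean on these libraries where they do the work, as an engineer would, in place of code of your own. Each camera call takes 0.05 s, during which the arm holds its last target.

### The job

Move the three tall candles off the plywood curing board and stand them all on the aluminium tray, then take the low tin candle from behind them and set it upright in the middle of the scale's pan, and only then stand each tall candle back on the very mark of the board that it came from. Lower every candle gently and let go only when it stands, never dropping or tipping one, and leave the label roll, the oil bottle and the jug where they are.

Things in the scene. Friction and masses are not known exactly. Their poses are not given: they have to be found in the camera images.
- low_tin: low round black tin candle with cream wax on top, 54 mm diameter, 38 mm high, 0.12 kg; the thing to weigh. Starts on the rear middle mark of the curing board. Origin: centre of its underside, z up.
- round_jar: tall round black candle jar, the wider of the two round ones, 60 mm diameter, 100 mm high, 0.35 kg. Starts on one of the three other marks of the board. Origin: centre of its underside, z up.
- square_jar: tall square black candle jar, 54 x 54 mm, 100 mm high, 0.35 kg. Starts on one of the three other marks. Origin: centre of its underside, z up, x and y square to its side faces.
- slim_jar: tall slim round black candle jar, 48 mm diameter, 120 mm high, 0.28 kg. Starts on one of the three other marks. Origin: centre of its underside, z up.
- board: fixed plywood curing board, 12 mm thick; origin at its underside, below the low tin's mark; spans x -130 to 100, y -130 to 130 mm; -x is its open front, towards the robot. Flat round cork marks, 62 mm across, at (x, y) = (0, 0) for the low tin and (-64, 0), (0, 64), (0, -64) for the tall candles in any order. A rail along the far edge (x 88 to 100) stands 40 mm above the board.
- tray: empty shallow aluminium tray, fixed, to one side of the board, outside 290 mm (x) x 140 mm (y), walls 5 mm thick and 15 mm high, inner floor 5 mm above its origin, which is the centre of its underside; x along its length. All three tall candles fit in a row along x, about 80 mm apart.
- scale: bench scale, fixed, on the other side of the board: grey plastic body 190 mm wide with a flat steel pan 140 mm (x) x 150 mm (y), pan top 50 mm above the origin, which lies under the pan's centre. A low display panel lies at its -x side (top 33 mm high). The pan does not give.
- label_roll: bystander, loose: small roll of blank paper labels, 44 mm diameter, 25 mm high, on a front corner of the board near board (-100, 105) mm. Origin: centre of its underside.
- oil_bottle: bystander, loose: amber bottle, 60 mm diameter, 130 mm high, standing beyond the board. Origin: centre of its underside.
- jug: bystander, loose: open steel jug with a handle, 90 mm rim diameter, 120 mm high, standing beyond the board. Origin: centre of its underside.
Mind the look-alikes: they are no part of the job. Leave any pink look-alike of the low_tin alone.

How it is judged:
On the way, in this order (a step that is already met when the one before it is completed fails the run):
1. all three tall candles stand upright and released on the tray's floor at the same time (x of round_jar in the frame of tray between -0.138 and 0.138 m and y of round_jar in the frame of tray between -0.063 and 0.063 m and z of round_jar in the frame of tray between 0 and 0.011 m and angle between each of round_jar, square_jar, slim_jar's own z axis and vertical below 0.1 rad and contact force between the fingers and round_jar below 0.1 N and x of square_jar in the frame of tray between -0.138 and 0.138 m and y of square_jar in the frame of tray between -0.063 and 0.063 m and z of square_jar in the frame of tray between 0 and 0.011 m and contact force between the fingers and square_jar below 0.1 N and x of slim_jar in the frame of tray between -0.138 and 0.138 m and y of slim_jar in the frame of tray between -0.063 and 0.063 m and z of slim_jar in the frame of tray between 0 and 0.011 m and contact force between the fingers and slim_jar below 0.1 N), for 0.2 s.
2. then the low tin stands upright and released on the scale's pan, within 15 mm of its centre (horizontal distance between low_tin and scale below 0.015 m and z of low_tin in the frame of scale between 0.045 and 0.055 m and angle between low_tin's own z axis and vertical below 0.1 rad and contact force between the fingers and low_tin below 0.1 N), for 0.2 s.
At the end, for the whole second after the job is handed in: The low tin stands upright on the pan within 15 mm of its centre; each tall candle stands upright within 15 mm of where it itself stood at the start; all are released and at rest (all of step 2 and linear speed of each of low_tin, round_jar, square_jar, slim_jar below 0.02 m/s and distance of each of round_jar, square_jar, slim_jar from where it was at the start of the episode below 0.015 m and angle between each of round_jar, square_jar, slim_jar's own z axis and vertical below 0.1 rad and contact force between the fingers and round_jar below 0.1 N and contact force between the fingers and square_jar below 0.1 N and contact force between the fingers and slim_jar below 0.1 N); the robot touches nothing.
It fails at once if the label roll, oil bottle or jug was moved more than 25 mm or tipped (distance of any of label_roll, oil_bottle, jug from where it was at the start of the episode above 0.025 m or angle between any of label_roll, oil_bottle, jug's own z axis and vertical above 0.4 rad).
It fails at once if a candle was tipped over (angle between any of round_jar, square_jar, slim_jar, low_tin's own z axis and vertical above 0.6 rad).
It fails at once if a candle was dropped (faster than 0.6 m/s while not held) ((linear speed of round_jar above 0.6 m/s and contact force between the fingers and round_jar below 0.05 N) or (linear speed of square_jar above 0.6 m/s and contact force between the fingers and square_jar below 0.05 N) or (linear speed of slim_jar above 0.6 m/s and contact force between the fingers and slim_jar below 0.05 N) or (linear speed of low_tin above 0.6 m/s and contact force between the fingers and low_tin below 0.05 N)).
It also fails if it takes over 141 s, if anything falls off the work surface, if the arm or the gripper's body presses on something with over 40 N, if the wrist force passes 120 N, or if a joint passes its speed limit or range.

## Working session

There is one attempt and no reset: what is moved stays moved. The work goes in short steps, each a Python script; the robot and the scene stay as the last script left them, time stands still between calls to the robot, and variables do not carry over. Pictures are saved under pics/ and viewed, and the job is handed in when it is done.

```bash
mkdir -p pics; ls; python3 - <<'E'
from plant import bot, fingers, monitor, cams
import cv2,numpy as np
for n in ["scene","top","wrist"]:
    im,d=cams.camera(n); cv2.imwrite(f"pics/{n}0.png",im); np.save(f"pics/{n}0.npy",d)
    print(n,{k:np.round(v,4).tolist() for k,v in cams.camera_info(n).items()})
o=monitor.get_obs(); print(o)
E
```

```text
pics
scene {'mtx': [[410.7897, 0.0, 256.9451], [0.0, 410.7897, 193.9628], [0.0, 0.0, 1.0]], 'D': [-0.1464, 0.0, 0.0, 0.0, 0.0], 'rvec': [0.9741, 2.2883, -1.2373], 'tvec': [0.3976, -0.1763, 1.3256]}
top {'mtx': [[449.9828, 0.0, 259.9173], [0.0, 449.9828, 193.042], [0.0, 0.0, 1.0]], 'D': [-0.1773, 0.0, 0.0, 0.0, 0.0], 'rvec': [2.1137, -2.1483, 0.1837], 'tvec': [0.0296, 0.5786, 1.0127]}
wrist {'mtx': [[288.3812, 0.0, 256.9885], [0.0, 288.3812, 187.6834], [0.0, 0.0, 1.0]], 'D': [-0.0681, 0.0, 0.0, 0.0, 0.0], 'T_tool_cam': [[0.0001, -0.2694, 0.963, -0.1217], [-0.0003, -0.963, -0.2694, 0.0672], [1.0, -0.0002, -0.0001, -0.0007], [0.0, 0.0, 0.0, 1.0]]}
{'clock': 0.15, 'qpos': array([ 1.18423631e+00,  1.16401371e-01,  1.44212842e+00, -2.75020960e-05,
        1.58399619e+00, -3.77741132e-02]), 'joint_vel': array([-0.00150378, -0.00147912, -0.00152967, -0.00014192, -0.00115332,
        0.00058741]), 'joint_torque': array([ 8.34477778e-04, -7.32508349e+01, -6.32846618e+01, -1.20248537e-04,
        5.02692725e-03,  4.07237380e-06]), 'ee_pos': array([0.23063683, 0.63423941, 0.2527042 ]), 'eef_rot': array([ 3.13327472,  1.5698626 , -1.92790051]), 'ft_force': array([-0.05978624, -1.04294517,  0.0223817 ]), 'torque': array([-0.00094377,  0.010351  , -0.03640489]), 'finger_gap': 1.0021427514746144}
```

View pics/top0.png

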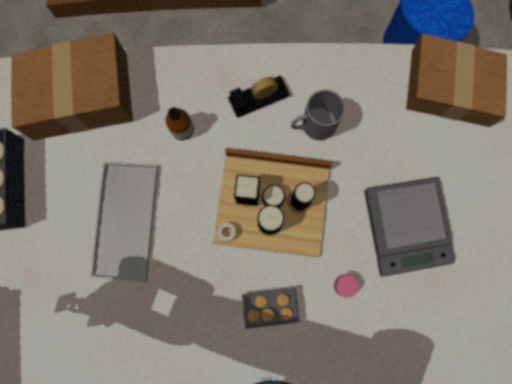

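View pics/scene0.png

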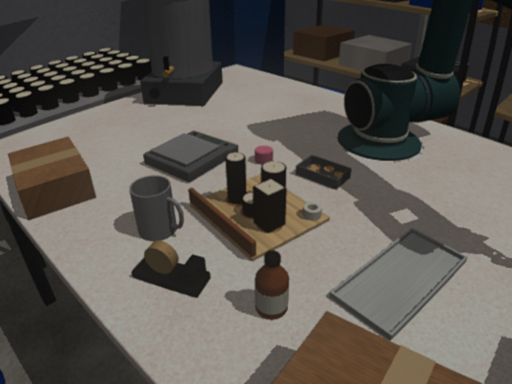

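View pics/wrist0.png

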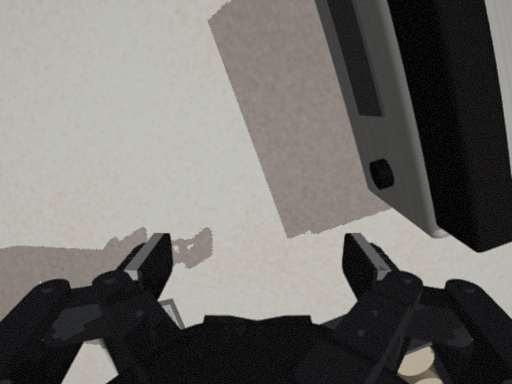

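```bash
cat > h.py <<'E'
import cv2,numpy as np
def cloud(cams,n,d):
    I=cams.camera_info(n); h,w=d.shape
    u,v=np.meshgrid(np.arange(w),np.arange(h))
    p=cv2.undistortPoints(np.stack([u.ravel(),v.ravel()],1).astype(np.float64)[:,None],np.array(I['mtx']),np.array(I['D']))[:,0]
    P=np.c_[p,np.ones(len(p))]*d.ravel()[:,None]
    R,_=cv2.Rodrigues(np.array(I['rvec'],float))
    W=(P-np.array(I['tvec']).ravel())@R
    W[d.ravel()==0]=np.nan
    return W.reshape(h,w,3)
E
python3 - <<'E'
from plant import cams
from h import *
im=cv2.imread('pics/top0.png');d=np.load('pics/top0.npy');W=cloud(cams,'top',d)
np.save('pics/W0.npy',W)
for n,(u,v) in dict(sq=(247,187),tin=(274,195),slim=(304,192),rnd=(270,216),roll=(228,231),table=(180,250),board=(300,235),pan=(410,215),tray=(125,220),railL=(229,153),railR=(330,164),pink=(347,286),bottle=(179,118),jug=(322,105)).items(): print(n,W[v,u].round(4))
z=W[...,2]
c=im[90:320,60:470]
cv2.imwrite('pics/c.png',cv2.resize(im[130:270,200:350],(750,700),interpolation=cv2.INTER_CUBIC)[:600])
zz=np.clip(z/0.15,0,1)*255; cv2.imwrite('pics/z.png',cv2.applyColorMap(np.nan_to_num(zz).astype(np.uint8),2))
E
```

```text
sq [0.582  0.0488 0.1139]
tin [ 0.574  -0.013   0.0485]
slim [ 0.564  -0.075   0.1402]
rnd [ 0.5163 -0.0011  0.1138]
roll [0.4937 0.0988 0.0122]
table [0.4496 0.217  0.0036]
board [ 0.481  -0.0747  0.0149]
pan [ 0.5198 -0.3375  0.0502]
tray [0.5248 0.357  0.0018]
railL [0.6782 0.0931 0.049 ]
railR [ 0.6463 -0.1486  0.0531]
pink [ 0.3573 -0.1795  0.0399]
bottle [0.7504 0.2062 0.1042]
jug [ 0.8081 -0.141   0.0218]
```

View pics/c.png

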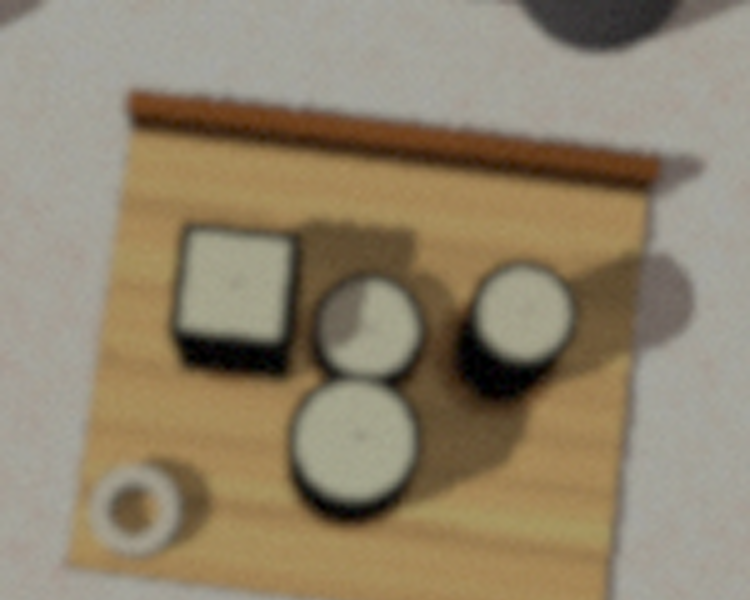

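View pics/z.png

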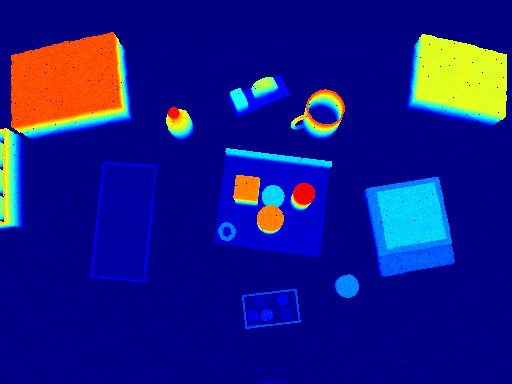

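```bash
cat > meas.py <<'E'
from h import *
def blob(W,z0,z1,c,r):
    m=(W[...,2]>z0)&(W[...,2]<z1)&(np.hypot(W[...,0]-c[0],W[...,1]-c[1])<r)
    n,l,s,ce=cv2.connectedComponentsWithStats(m.astype(np.uint8))
    k=1+np.argmax(s[1:,4]); P=W[l==k]
    mr=cv2.minAreaRect((P[:,:2]*1000).astype(np.float32))
    return P[:,:2].mean(0),np.median(P[:,2]),(np.array(mr[0])/1000,np.round(mr[1],1),round(mr[2],1)),len(P)
E
python3 - <<'E'
from meas import *
W=np.load('pics/W0.npy')
for n,a in dict(sq=(.10,.125,(.582,.049),.05),tin=(.035,.065,(.574,-.013),.032),slim=(.12,.145,(.564,-.075),.04),rnd=(.1,.125,(.516,-.001),.05),roll=(.025,.05,(.494,.099),.04),pan=(.04,.06,(.52,-.3375),.14),pink=(.025,.05,(.357,-.18),.05),rail=(.035,.06,(.66,-.03),.15)).items():
    b=blob(W,*a); print(n,b[0].round(4),round(float(b[1]),4),b[2][0].round(4),b[2][1:],b[3])
# tray walls
m=(W[...,2]>.011)&(W[...,2]<.022)&(abs(W[...,0]-.52)<.19)&(abs(W[...,1]-.36)<.13)
P=W[m]; print(len(P),cv2.minAreaRect((P[:,:2]*1000).astype(np.float32)))
m=(W[...,2]>.007)&(W[...,2]<.018)&(abs(W[...,0]-.57)<.2)&(abs(W[...,1]+.02)<.16)
n,l,s,ce=cv2.connectedComponentsWithStats(m.astype(np.uint8)); P=W[l==1+np.argmax(s[1:,4])]; print(len(P),cv2.minAreaRect((P[:,:2]*1000).astype(np.float32)))
for n,c in dict(t1=(.45,.217),t2=(.3,.1),t3=(.45,-.2),t4=(.7,.3)).items():
    m=np.hypot(W[...,0]-c[0],W[...,1]-c[1])<.02; print(n,np.nanmedian(W[m][:,2]))
E
```

```text
sq [0.5812 0.0507] 0.1122 [0.582 0.051] (array([53.9, 53.9]), 82.7) 584
tin [ 0.5726 -0.0098] 0.0506 [ 0.5733 -0.0102] (array([52.6, 49.3]), 83.7) 392
slim [ 0.5628 -0.0751] 0.132 [ 0.5632 -0.075 ] (array([46. , 46.5]), 87.8) 380
rnd [ 0.5121 -0.0008] 0.1126 [ 0.5133 -0.0011] (array([57.4, 55.6]), 88.8) 558
roll [0.4913 0.1004] 0.0369 [0.4911 0.1013] (array([41.3, 40.1]), 44.6) 194
pan [ 0.5195 -0.3402] 0.0498 [ 0.5193 -0.3436] (array([150.4, 162.3]), 7.8) 3491
pink [ 0.3579 -0.1791] 0.0386 [ 0.3574 -0.1802] (array([54. , 53.7]), 43.2) 442
rail [ 0.6654 -0.0249] 0.0506 [ 0.6667 -0.025 ] (array([257.4,  13.8]), 81.6) 677
768 ((522.556884765625, 358.400634765625), (143.74435424804688, 291.2036437988281), 85.38093566894531)
6747 ((554.8768920898438, -8.002975463867188), (260.9132080078125, 218.41464233398438), 81.74480438232422)
t1 0.0005042428629811435
t2 6.567397909084598e-05
t3 -0.00038307062914662987
t4 -0.00017832273380170174
```

```bash
cat > arm.py <<'E'
from plant import bot, fingers, monitor, cams
import numpy as np
BY=np.radians(-8.4); TY=np.radians(-4.6)
def ori(yaw): return [0,np.pi/2,yaw+np.pi/2]
START=dict(sq=(.5816,.0508),slim=(.563,-.075),rnd=(.5125,-.001))
GH=dict(sq=.070,slim=.085,rnd=.070,tin=.025)   # grasp height above underside
TC=np.array([.5226,.3584]); tx=np.array([np.cos(TY),np.sin(TY)])
TRAY=dict(sq=TC+0*tx,slim=TC+.082*tx,rnd=TC-.082*tx)
HI=.265
def st(msg):
    o=monitor.get_obs(); print(msg,'t=%.2f'%o['clock'],'ee',o['ee_pos'].round(4),'F',o['ft_force'].round(1),'gap %.3f'%o['finger_gap'])
def pick(name,xy,zs,yaw,hi=HI,s=60):
    z=zs+GH[name]+.003
    bot.move_to([*xy,hi],ori(yaw))
    bot.move_l([*xy,z+.03],feed=.2); bot.move_l([*xy,z],feed=.08)
    st('at'); fingers.grasp(s); st('gripped')
    bot.move_l([*xy,z+.02],feed=.06); bot.move_l([*xy,hi],feed=.2); st('lifted')
def place(name,xy,zs,yaw,hi=HI):
    z=zs+GH[name]+.003
    bot.move_to([*xy,hi],ori(yaw)); bot.move_l([*xy,z+.012],feed=.2); st('above')
    h=bot.move_l([*xy,z-.004],feed=.025,until_force=4); st('down %s'%h)
    fingers.gripper_open(); st('open')
    bot.move_l([*xy,hi],feed=.2); st('clear')
E
python3 - <<'E'
from arm import *
from h import *
W=np.load('pics/W0.npy')
m=((W[...,2]>.045)&(W[...,2]<.055)&(np.abs(W[...,0]-.52)<.1)&(np.abs(W[...,1]+.34)<.11)).astype(np.uint8)
m=cv2.morphologyEx(m,cv2.MORPH_CLOSE,np.ones((3,3)));m=cv2.morphologyEx(m,cv2.MORPH_OPEN,np.ones((7,7)))
P=W[m>0];P=P[(P[:,2]>.045)&(P[:,2]<.055)];print(P[:,:2].mean(0),np.median(P[:,2]),cv2.minAreaRect((P[:,:2]*1000).astype(np.float32)))
for n in START:
  for xy,y in ((START[n],BY),(TRAY[n],TY)):
    for z in (HI,.08): print(n,xy,np.round(bot.solve_ik([*xy,z],ori(y)),2))
print(np.round(bot.solve_ik([.52,-.34,.1],ori(np.radians(7.8))),2))
E
```

```text
[ 0.51991319 -0.34015073] 0.04986179711573287 ((521.1435546875, -341.349853515625), (139.29922485351562, 151.53314208984375), 7.291241645812988)
sq (0.5816, 0.0508) [ 0.04 -0.09  1.63  0.    1.6  -1.38]
sq (0.5816, 0.0508) [ 0.04  0.02  1.83  0.    1.29 -1.38]
sq [0.5226 0.3584] [ 0.56  0.02  1.52  0.    1.6  -0.93]
sq [0.5226 0.3584] [ 0.56  0.13  1.72  0.    1.3  -0.93]
slim (0.563, -0.075) [-0.18 -0.12  1.66  0.    1.6  -1.6 ]
slim (0.563, -0.075) [-0.18 -0.01  1.86  0.    1.29 -1.6 ]
slim [0.60433587 0.35182369] [ 0.49  0.17  1.37  0.    1.61 -1.  ]
slim [0.60433587 0.35182369] [ 0.49  0.26  1.56  0.    1.32 -1.  ]
rnd (0.5125, -0.001) [-0.05 -0.25  1.77  0.    1.62 -1.48]
rnd (0.5125, -0.001) [-0.05 -0.14  1.98  0.    1.3  -1.48]
rnd [0.44086413 0.36497631] [ 0.65 -0.11  1.65  0.    1.6  -0.84]
rnd [0.44086413 0.36497631] [ 0.65 -0.    1.85  0.    1.29 -0.84]
[-0.62  0.08  1.73  0.    1.33 -2.33]
```

```bash
python3 - <<'E'
from arm import *
import cv2
pick('sq',START['sq'],.012,BY)
im,d=cams.camera('wrist');cv2.imwrite('pics/w1.png',im)
im,d=cams.camera('top');cv2.imwrite('pics/t1.png',im)
E
```

```text
at t=3.99 ee [0.5815 0.0508 0.0846] F [0.4 0.6 0.6] gap 0.998
gripped t=4.39 ee [0.5819 0.0508 0.0857] F [-0.5 -1.4  5.7] gap 0.623
lifted t=5.83 ee [0.5812 0.0508 0.2633] F [-0.3 -0.6 -2.8] gap 0.623
```

View pics/w1.png

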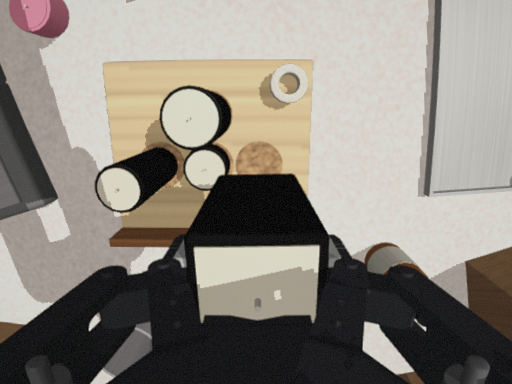

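The wrist picture shows the square jar held level between the pads at about (258,280), the bare cork at (258,160), and the round, tin and slim candles undisturbed. Next I place it on the tray.

```bash
python3 - <<'E'
from arm import *
import cv2
place('sq',TRAY['sq'],.005,TY)
im,d=cams.camera('top');cv2.imwrite('pics/t2.png',im)
im,d=cams.camera('wrist');cv2.imwrite('pics/w2.png',im)
E
```

```text
above t=8.14 ee [0.5232 0.3586 0.0915] F [-0.  -0.1 -1.9] gap 0.626
down True t=8.64 ee [0.5227 0.3583 0.0786] F [-0.8 -1.2  6.4] gap 0.632
open t=9.07 ee [0.5222 0.3581 0.0776] F [ 0.1 -1.   0.7] gap 1.004
clear t=10.15 ee [0.5223 0.3582 0.2634] F [ 0.6  0.7 -0.5] gap 0.998
```

View pics/t2.png

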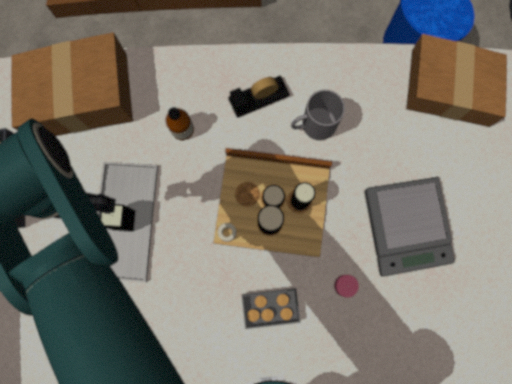

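View pics/w2.png

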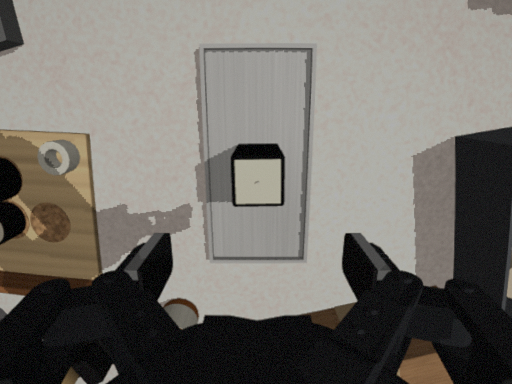

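The square jar stands in the middle of the tray, at about (257,180) in the wrist picture. The slim and round jars are next.

```bash
python3 - <<'E'
from arm import *
import cv2
pick('slim',START['slim'],.012,BY,hi=.28)
place('slim',TRAY['slim'],.005,TY,hi=.28)
pick('rnd',START['rnd'],.012,BY,hi=.28)
im,d=cams.camera('wrist');cv2.imwrite('pics/w3.png',im)
E
```

```text
at t=13.28 ee [ 0.5629 -0.075   0.0997] F [-0.4  1.   0.1] gap 1.000
gripped t=13.72 ee [ 0.5633 -0.075   0.1006] F [-1.4 -0.8  6.5] gap 0.550
lifted t=15.15 ee [ 0.5627 -0.0749  0.2784] F [ 0.2 -1.  -3.4] gap 0.548
above t=17.76 ee [0.6049 0.352  0.1066] F [ 0.1  1.4 -2.9] gap 0.546
down True t=18.26 ee [0.6044 0.3515 0.0933] F [-0.8 -2.4  5.3] gap 0.547
open t=18.73 ee [0.604  0.3516 0.0926] F [-0.2  0.1 -0. ] gap 0.996
clear t=19.81 ee [0.6041 0.3517 0.2784] F [ 0.3  0.4 -0.6] gap 1.001
at t=22.68 ee [ 0.5124 -0.001   0.0847] F [-0.  -0.1  0.9] gap 0.997
gripped t=23.04 ee [ 0.5128 -0.0011  0.0857] F [-0.4 -0.8  6. ] gap 0.692
lifted t=24.55 ee [ 0.5122 -0.001   0.2784] F [-1.2 -0.2 -3.4] gap 0.688
```

View pics/w3.png

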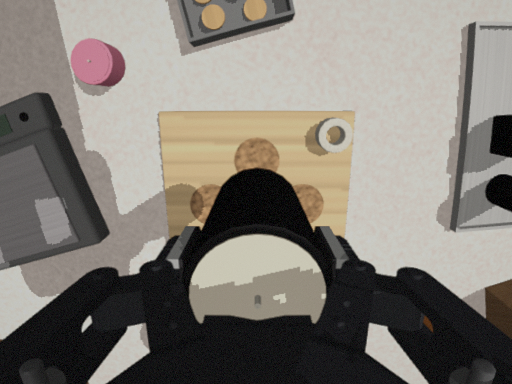

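The round jar is held level, cork marks are bare at (257,155), (210,203) and (303,203), and both earlier jars are on the tray at right. I place the round jar and then look at the tin and the tray.

```bash
python3 - <<'E'
from arm import *
from meas import *
place('rnd',TRAY['rnd'],.005,TY,hi=.28)
bot.move_to([.45,.0,.33],ori(BY))
im,d=cams.camera('wrist');cv2.imwrite('pics/w4.png',im)
bot.move_to([.47,-.24,.28],ori(BY))
st('')
im,d=cams.camera('top');cv2.imwrite('pics/t4.png',im);W=cloud(cams,'top',d);np.save('pics/W4.npy',W)
for n,a in dict(tin=(.035,.065,(.574,-.013),.05),sq=(.095,.115,TRAY['sq'],.05),slim=(.115,.135,TRAY['slim'],.05),rnd=(.095,.115,TRAY['rnd'],.05)).items():
    try: b=blob(W,*a); print(n,b[0].round(4),round(float(b[1]),4),b[2][0].round(4),b[2][1:],b[3])
    except Exception as e: print(n,e)
E
```

```text
above t=27.09 ee [0.4414 0.3652 0.0913] F [-0.2  0.2 -3.1] gap 0.688
down True t=27.58 ee [0.4408 0.3647 0.0784] F [ 1.  -1.7  4. ] gap 0.690
open t=27.97 ee [0.4405 0.3647 0.0779] F [0.7 0.3 0.2] gap 1.001
clear t=29.12 ee [0.4406 0.3648 0.2786] F [ 0.1  0.3 -0.2] gap 1.002
 t=31.52 ee [ 0.4704 -0.239   0.2803] F [0.9 0.6 0.7] gap 0.998
tin [ 0.5713 -0.0096] 0.0502 [ 0.5719 -0.0106] (array([52.1, 53.1]), 88.8) 412
sq [0.5241 0.356 ] 0.1057 [0.5244 0.358 ] (array([56.6, 55.4]), 85.7) 579
slim [0.6052 0.3487] 0.1253 [0.606  0.3498] (array([47.7, 46.4]), 46.3) 357
rnd [0.4406 0.3629] 0.1058 [0.4409 0.3651] (array([58.5, 60.4]), 0.2) 564
```

View pics/w4.png

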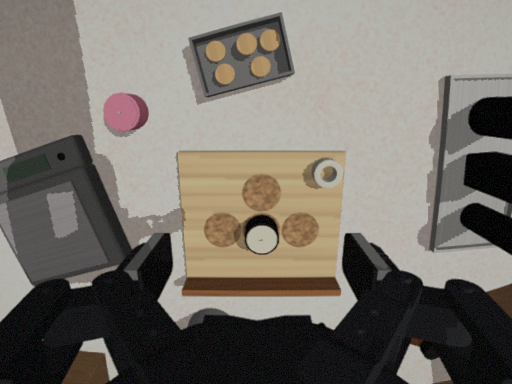

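View pics/t4.png

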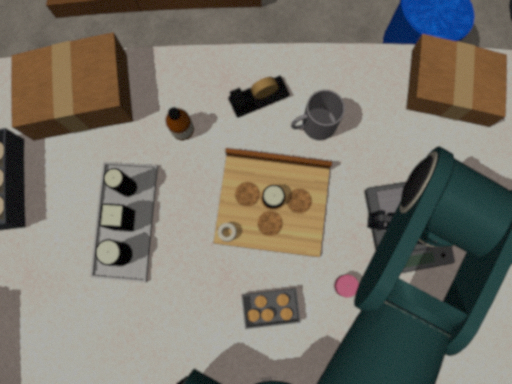

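All three jars stand in a row on the tray, at (120,180), (117,217) and (113,252) in the top picture. The tin is clear at (273,196), about (0.572,-0.0105). Next it goes onto the pan.

```bash
python3 - <<'E'
from arm import *
from meas import *
pick('tin',(.572,-.0105),.012,BY,hi=.2)
place('tin',(.5205,-.3405),.050,np.radians(7.4),hi=.24)
bot.move_to([.50,.1,.30],ori(BY))
im,d=cams.camera('top');cv2.imwrite('pics/t5.png',im);W=cloud(cams,'top',d)
b=blob(W,.075,.1,(.52,-.34),.08); print(b)
im,d=cams.camera('wrist');cv2.imwrite('pics/w5.png',im)
st('')
E
```

```text
at t=33.92 ee [ 0.5719 -0.0104  0.0397] F [1.1 0.  1. ] gap 0.999
gripped t=34.33 ee [ 0.5724 -0.0105  0.0408] F [-0.4  0.7  5.7] gap 0.617
lifted t=35.66 ee [ 0.5715 -0.0105  0.1984] F [ 0.2 -0.2 -2. ] gap 0.615
above t=37.83 ee [ 0.5211 -0.3406  0.0914] F [ 0.8 -1.  -1.9] gap 0.617
down True t=38.33 ee [ 0.5206 -0.3406  0.0788] F [-0.7 -0.4  5.8] gap 0.615
open t=38.76 ee [ 0.5203 -0.3403  0.0782] F [ 0.   0.2 -0.4] gap 1.005
clear t=39.72 ee [ 0.5202 -0.3403  0.2385] F [-0.1  0.3 -1.8] gap 0.997
(array([ 0.52088691, -0.33780593]), np.float64(0.08857503230053512), (array([ 0.5214762 , -0.33987109]), array([51.5, 53.8]), 87.1), 441)
 t=41.45 ee [0.5003 0.0993 0.2997] F [ 0.   0.2 -0.9] gap 0.999
```

View pics/t5.png

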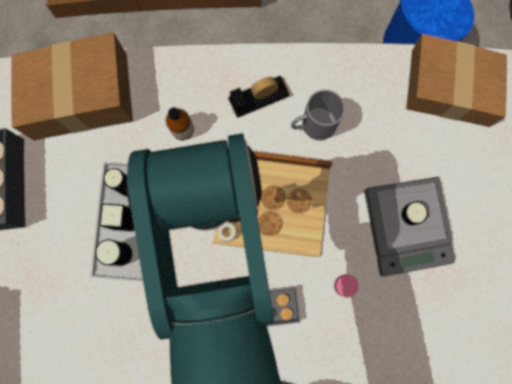

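The tin stands at (415,213) in the top picture, about 1 mm from the pan's centre. Now the jars go back.

```bash
python3 - <<'E'
from arm import *
from meas import *
for n in ('slim','sq','rnd'):
    print(n); pick(n,TRAY[n],.005,TY,hi=.28); place(n,START[n],.012,BY,hi=.28)
bot.move_to([.47,.33,.30],ori(TY))
bot.pause(.3)
im,d=cams.camera('top');cv2.imwrite('pics/t6.png',im);W=cloud(cams,'top',d)
for n,a in dict(sq=(.10,.125,(.582,.049),.05),slim=(.12,.145,(.564,-.075),.04),rnd=(.1,.125,(.513,-.001),.05),tin=(.075,.1,(.52,-.34),.08),roll=(.025,.05,(.494,.099),.04)).items():
    b=blob(W,*a); print(n,b[0].round(4),round(float(b[1]),4),b[2][0].round(4),b[2][1:],b[3])
im,d=cams.camera('scene');cv2.imwrite('pics/s6.png',im)
st('')
E
```

```text
slim
at t=43.97 ee [0.6042 0.3518 0.0926] F [-0.   0.1  0. ] gap 1.003
gripped t=44.41 ee [0.6046 0.3519 0.0937] F [-0.5 -1.4  5.5] gap 0.549
lifted t=45.88 ee [0.6041 0.3517 0.2782] F [-0.5 -0.3 -2.8] gap 0.548
above t=48.45 ee [ 0.5636 -0.075   0.1133] F [ 0.1  0.3 -2.1] gap 0.543
down True t=48.95 ee [ 0.5633 -0.0752  0.1007] F [ 0.2 -0.9  5.6] gap 0.547
open t=49.42 ee [ 0.5627 -0.075   0.0998] F [-0.4  0.1 -0. ] gap 0.999
clear t=50.47 ee [ 0.5627 -0.0749  0.2785] F [-0.1 -0.1 -0.1] gap 0.999
sq
at t=53.60 ee [0.5225 0.3583 0.0776] F [ 0.9 -1.2  0.7] gap 1.004
gripped t=54.00 ee [0.5229 0.3585 0.0787] F [-0.4 -1.4  4.5] gap 0.626
lifted t=55.54 ee [0.5223 0.3582 0.2783] F [-0.1  0.6 -3. ] gap 0.622
above t=57.80 ee [0.5822 0.051  0.0983] F [ 0.8  0.3 -3.3] gap 0.622
down True t=58.30 ee [0.5817 0.0506 0.0856] F [-0.9 -0.6  4.4] gap 0.624
open t=58.73 ee [0.5812 0.0507 0.0847] F [-0.3 -0.2  1.4] gap 0.999
clear t=59.85 ee [0.5813 0.0508 0.2785] F [-0.6 -0.2  0.1] gap 1.001
rnd
at t=62.68 ee [0.4407 0.3649 0.0776] F [-0.1  0.2 -0.2] gap 0.997
gripped t=63.05 ee [0.4412 0.3652 0.0787] F [-1.1 -1.6  6.4] gap 0.691
lifted t=64.59 ee [0.4406 0.3648 0.2784] F [ 0.3  0.  -4.2] gap 0.693
above t=67.05 ee [ 0.5131 -0.0009  0.0982] F [ 0.6 -0.9 -3.5] gap 0.686
down True t=67.54 ee [ 0.5125 -0.0013  0.0855] F [-0.1 -2.6  2.2] gap 0.684
open t=67.92 ee [ 0.512 -0.001  0.085] F [ 0.7  0.8 -0.2] gap 0.999
clear t=69.05 ee [ 0.5122 -0.001   0.2786] F [ 0.4 -0.2 -0.6] gap 1.003
sq [0.5811 0.0511] 0.1122 [0.5821 0.0511] (array([54.1, 54.1]), 82.1) 586
slim [ 0.563  -0.0749] 0.1323 [ 0.5632 -0.0749] (array([46.3, 46.2]), 87.1) 376
rnd [ 5.115e-01 -5.000e-04] 0.1125 [ 0.5125 -0.0011] (array([57.5, 56.9]), 89.2) 560
tin [ 0.5209 -0.338 ] 0.0883 [ 0.5212 -0.3402] (array([53.7, 52.9]), 1.0) 441
roll [0.4914 0.1004] 0.0368 [0.4909 0.1006] (array([41. , 40.8]), 53.0) 192
 t=70.72 ee [0.4702 0.3297 0.3   ] F [-0.3  0.1 -0.7] gap 0.997
```

View pics/t6.png

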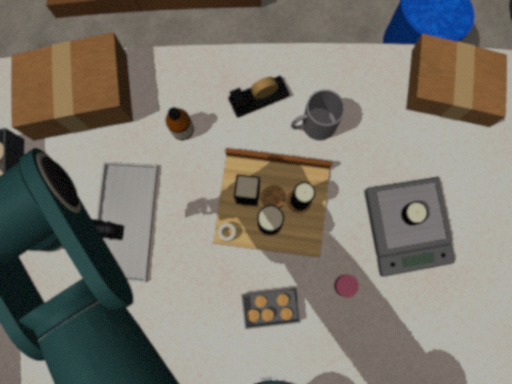

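View pics/s6.png

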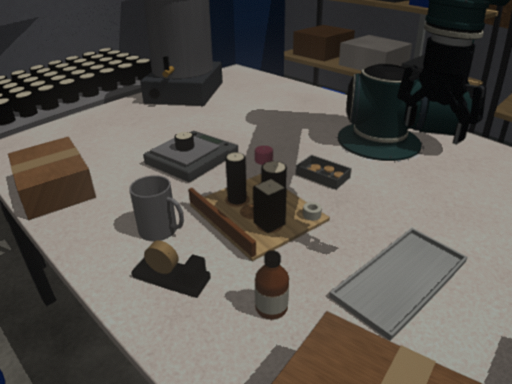

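All three jars are back on the board at their start places, at (247,188), (304,195) and (270,219) in the top picture. The tin is on the pan at (415,213), the bystanders have not moved and the arm is clear, so I hand the job in.

```bash
python3 -c "
from plant import bot,monitor
bot.finish_job(); print(monitor.get_obs()['clock'])"
```

```text
the job is handed in; nothing more can be done
the job is handed in; nothing more can be done
```

The job is done and handed in at about 71 s of the 141 s allowed. I moved the three tall candles to the tray and set the low tin on the scale's pan. Then I stood each tall candle back on its own mark.

**Last checks, from the top camera before handing in:**
- **Tall candles:** each is upright and within about 1 mm of where it stood at the start.
- **Low tin:** it is upright and within about 2 mm of the measured centre of the pan.
- **Label roll:** it is within about 1 mm of where it was.
- **Oil bottle and jug:** I checked these only by eye, and they look unmoved in the pictures.
- **Arm:** it was clear of everything.

The largest force reading I saw at the gripper was about 7 N, sampled between moves rather than continuously. No check failed or disagreed. The hand-in reports no verdict.

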